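# Enter the job and hold a lens barrel down in the sprung V-block

## Robot

A 7-joint arm with a two-finger parallel gripper is mounted at the origin on a cart in front of the work surface, level with it; the furniture and walls round the work are solid. World frame = base frame: x ahead of the robot, y to its left, z up, the work surface at z = 0. Lengths are in mm, angles in rad, forces in N, time in s.
With the tool pointing down it reaches from about 400 to 875 mm from the base axis. Payload 4.4 kg.
Tool frame: the origin (TCP) lies midway between the tips of the shut fingers; the grasp point (between the pads) lies 19 mm behind it; z points along the fingers, y is the line along which they close (so a half turn about z gives the same grasp; the last joint's range is limited). The gripper opens to 85 mm and grips with 20 to 120 N. Pads are 22 mm wide; open, the fingers measure 114 mm over their backs; the gripper's body (76 mm by 85 mm) begins 54 mm behind the grasp point. The pads swing forward as they close: fully open they stand 13 mm farther back than shut.
Start: joints at [-1.388, 0.628, 0.038, 1.517, -0.027, 0.996, -0.02], TCP at [160.031, 630.006, 231.313] pointing down, gripper open.
Joint ranges: [-3.06, 3.06], [-0.37, 2.12], [-1.25, 1.32], [0.18, 2.47], [-1.1, 4.24], [0.23, 1.98], [-2.94, 2.94]. Speed limits (rad/s): [2.57, 2.57, 3.14, 3.14, 3.14, 3.14, 3.14].

## Interface

Orientations are given as [roll, pitch, yaw] about the fixed x, y, z axes, in that order (R = Rz(yaw) Ry(pitch) Rx(roll)).
In Python, from cell import ctrl gives the robot as it stands.
- The arm moves only by the shell command python3 -m handwheel 'ROWS'. ROWS is JSON, a list of rows, each a list of 3 entries, a list of its own where there are three numbers: the turn, a rotation vector about the tool's x, y, z in degrees, then the shift along the tool's x, y, z in m, then the closure, from 0 (fully open) to 1 (shut). A call has 1 to 5 rows; each row shifts and turns the commanded pose from where the row before left it, along the tool's axes as they then stand; what a row does not reach is not made up. A row lasts 1/12 s, in which the tool goes at most 41.7 mm and 7.16 degrees, less where a joint would pass 70% of its speed; a pose out of reach is approached as far as the arm can. A call is refused whole if a number of a shift passes 0.0417 or a number of a turn 7.16, either way. A call with a gripper value outside its range is refused whole. The fingers move at their own pace and stop on an object; the grip force is fixed at half the most. Time passes only in rows, so rows that do not move let the fingers close. It gives the time, the measured TCP pose, the force, the opening and the grip force at its end, in the units of the state.
- ctrl.read_state(): the state, without advancing time (a new reading comes with each control period).
- ctrl.get_image(name): name is "scene" or "top"; returns a dict with "pixels" (400x640x3 uint8, red, green, blue), "fx", "fy", "cx", "cy" (pixels), "pose" (4x4, takes a point from camera to world coordinates). Camera axes: x right, y up, looking along -z (the intrinsics and any distortion apply to the point x, -y, -z); pixel columns grow to the right and rows downward; lengths in mm; the calibration is good to about 2 mm. A picture is of the moment at which its call begins. There is no depth.
- ctrl.finish_job(): hands the job in; it is judged then, once.
The state is a dict: "clock": time; "qpos": joint angles; "qd": joint speeds; "tau": joint torques, N m; "eef_pos": TCP position; "tool_rot": TCP orientation; "force": force on the tool from outside, world axes, zero at the start; "torque": the same for the moment, N m; "width": finger opening in mm; "gripper_force": force on a finger pad.
Only numpy, scipy, OpenCV 4.12 (cv2) and the standard library are available. Lean on these libraries where they do the work, as an engineer would, in place of code of your own. Each camera call takes 0.05 s, during which the arm holds its last target. There are 200 camera calls.

## Task

Set up the marking of a lens barrel: on the key pad press the round key, then the square key, then the round key again, each fully in and released before the next, and keep off the long bar key. Then take the lens barrel from its wooden rest and lay it in the sprung steel V-block, centred lengthwise, with its wide glass end pointing the same way as it did in the rest (to the left), and press it down so that it bears on both faces of the V and the cradle sinks about 6 mm, half of its travel. Finish while still holding it pressed down like that, and leave the other things on the bench where they lie.

Things in the scene. Friction and masses are not known exactly. Their poses are not given: they have to be found in the camera images.
- keypad: grey metal key pad with an aluminium face, 76 (x) x 176 (y) x 33 mm, fixed to the bench; origin at the centre of its underside, z up; its three keys lie in a row along its y axis. It stands on either the left or the right of the V-block, the wooden rest on the other side
- round_key (a joint): how far the round key is pressed: 0 = out, 0.006 m = fully in; counts as pressed from 0.004, as released below 0.0015. Spring: about 2 N to start moving, 4.5 N fully in
- round_top (a point): centre of the top face of the round key: a disc of 24 mm diameter; a black spring key on the key pad in a thin grey 36 x 42 mm surround, cap top 50 mm above the bench and 15 mm above the surround; which key is left, middle or right varies, 50 mm apart along the pad's y axis; z axis up, x and y along the pad's
- square_key (a joint): how far the square key is pressed: 0 = out, 0.006 m = fully in; counts as pressed from 0.004, as released below 0.0015. Spring: about 2 N to start moving, 4.5 N fully in
- square_top (a point): centre of the top face of the square key: a square of 23 x 23 mm; a black spring key on the key pad in a thin grey 36 x 42 mm surround, cap top 50 mm above the bench and 15 mm above the surround; which key is left, middle or right varies, 50 mm apart along the pad's y axis; z axis up, x and y along the pad's
- bar_key (a joint): how far the bar key is pressed: 0 = out, 0.006 m = fully in; counts as pressed from 0.004, as released below 0.0015. Spring: about 2 N to start moving, 4.5 N fully in
- bar_top (a point): centre of the top face of the bar key: a narrow bar 10 mm wide (y) and 34 mm long (x), not to be pressed; a black spring key on the key pad in a thin grey 36 x 42 mm surround, cap top 50 mm above the bench and 15 mm above the surround; which key is left, middle or right varies, 50 mm apart along the pad's y axis; z axis up, x and y along the pad's
- barrel: lens barrel, loose, about 0.25 kg: plain bright aluminium cylinder of 32 mm diameter with a black collar of 40 mm diameter, 10 mm long, at its glass end; 130 mm long in all. Origin on the barrel's axis, midway along its length; y axis along the barrel towards the glass end (collar from y = 55 to 65 mm, plain cylinder from -65 to 55 mm)
- lens_end (a point): centre of the barrel's glass end face, on its axis, 65 mm from the origin along its y axis
- rest: wooden rest, fixed, 85 (x) x 105 (y) mm base plate 10 mm thick with two V-notched uprights 12 mm thick at y = -36 and +36 mm, tops 48 mm up; origin at the centre of its underside, z up. The barrel lies in it along y with its axis 50 mm above the bench, middle at the origin, glass end to +y (robot's left); the 60 mm between the uprights is free for fingers
- v_seat (a point): centre of the V-block's seat, a point of the cradle that sinks with it: where the barrel's middle lies when it is seated and centred, 68 mm above the bench with the cradle up; y axis along the V (horizontal, roughly to the robot's left), x across it, z up
- cradle (a joint): how far the sprung cradle with the V-block has sunk: 0 = up, 0.012 m = on its bottom stop. Spring 1800 N/m: stays up under the barrel's weight alone, needs about 11 N of push from above to sink 6 mm; comes up when let go
- cheek_near: the 45 degree steel faces of the V on the robot's side (-x of the seat), at y = -36 and +36 mm, each 18 mm along y; together the near contact line. Origin at the seat's centre. The faces rise to 2 mm below the axis of a seated barrel and open to 41 mm between their top edges; the posts behind them reach 29 mm out from the middle
- cheek_far: the same on the far side (+x of the seat): the far contact line. Lengthwise, 54 mm between the two pairs of faces are free for fingers, down to the cradle's plate 28 mm below the axis. The stand's fixed base is 92 (x) x 134 (y) mm
- tape_measure: pocket tape measure, 47 x 104 x 62 mm high, loose bystander behind the V-block; origin at its underside
- screwdriver_b: screwdriver, 160 mm long, 25 mm high, loose bystander at the back right; origin at the underside
Mind the look-alikes: they are no part of the job. What is meant by the rest is not green, and is the larger of those in its own colour.

How it is judged:
By the outcome, as a careful person would: the job done as asked, in the order asked, and still so for the second after the job is handed in, while the arm keeps its last pose, push and grip.
It also fails if it takes over 58 s, if anything falls off the work surface, if the arm or the gripper's body presses on something with over 40 N, if the wrist force passes 120 N, or if a joint passes its speed limit or range.

## Working session

There is one attempt and no reset: what is moved stays moved. The work goes in short steps, Python scripts to look and compute and a shell command to move; the robot and the scene stay as the last step left them, time stands still between calls to the robot, and variables do not carry over. Pictures are saved under pics/ and viewed, at most 10 in all, crops included, and the job is handed in when it is done.

```bash
ls; mkdir -p pics
python3 - <<'E'
from cell import ctrl
import cv2,json
s=ctrl.read_state();print({k:s[k] for k in('clock','eef_pos','tool_rot','force','width')})
for n in('scene','top'):
    i=ctrl.get_image(n);cv2.imwrite(f'pics/{n}0.png',i['pixels'][:,:,::-1]);print(n,i['fx'],i['fy'],i['cx'],i['cy'],i['pose'],[k for k in i])
E
```

```text
pics
{'clock': 0.0, 'eef_pos': array([159.88573344, 629.35829096, 230.38327595]), 'tool_rot': array([-3.13964683e+00,  9.90533799e-06,  2.89276131e+00]), 'force': array([ 0.23673418, -0.32796364,  0.5256028 ]), 'width': 85.33447557823915}
scene 422.4123004181896 422.4123004181896 317.6868960914824 205.6017950156363 [[ 7.25218778e-01  4.96163190e-01 -4.77367587e-01  6.55060959e+01]
 [-6.88518467e-01  5.22823879e-01 -5.02590800e-01 -4.44094937e+02]
 [ 2.12118891e-04  6.93164685e-01  7.20779213e-01  7.49530393e+02]
 [ 0.00000000e+00  0.00000000e+00  0.00000000e+00  1.00000000e+00]] ['pixels', 'fx', 'fy', 'cx', 'cy', 'pose']
top 435.9107487669906 435.9107487669906 321.25725223169087 202.11085939570145 [[-1.24242746e-02  9.81835794e-01 -1.89325412e-01  2.95043170e+02]
 [-9.99871657e-01 -1.41141716e-02 -7.58017008e-03  3.21701892e+00]
 [-1.01146537e-02  1.89206935e-01  9.81885141e-01  1.29584285e+03]
 [ 0.00000000e+00  0.00000000e+00  0.00000000e+00  1.00000000e+00]] ['pixels', 'fx', 'fy', 'cx', 'cy', 'pose']
```

View pics/top0.png

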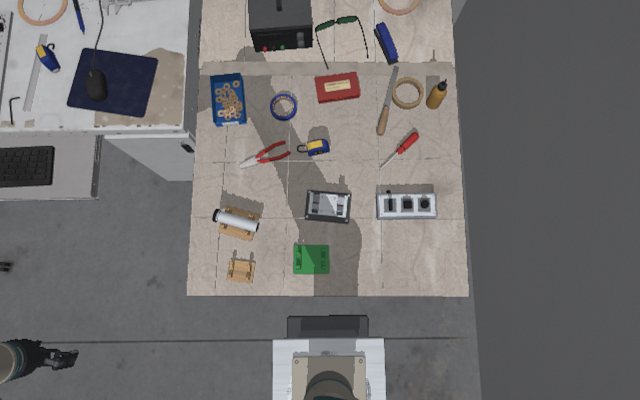

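View pics/scene0.png

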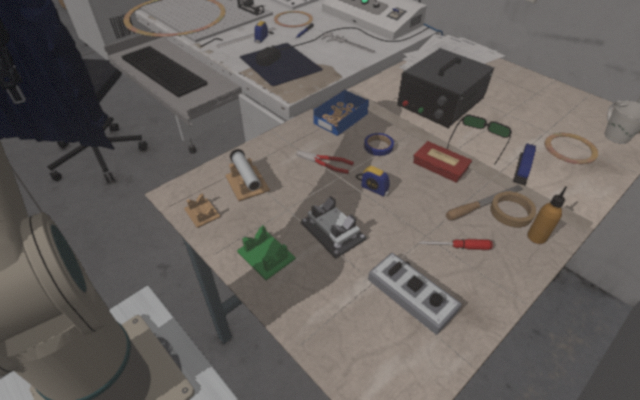

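The top view shows the barrel in its rest at about (236,220), the V-block at (328,206), and the keypad at (406,205) with the bar key at its left (391,203). I'll enlarge the relevant strip.

```bash
cat > h.py <<'E'
from cell import ctrl
import cv2,numpy as np
def ray(i,u,v):
    P=np.array(i['pose']);d=P[:3,:3]@np.array([(u-i['cx'])/i['fx'],-(v-i['cy'])/i['fy'],-1]);return P[:3,3],d
def at(i,u,v,z):
    o,d=ray(i,u,v);return (o+d*(z-o[2])/d[2])
def px(i,p):
    P=np.array(i['pose']);q=P[:3,:3].T@(np.array(p,float)-P[:3,3]);return np.array([i['cx']-i['fx']*q[0]/q[2],i['cy']+i['fy']*q[1]/q[2]])
def tri(r):
    A=0;b=0
    for o,d in r:
        d=d/np.linalg.norm(d);M=np.eye(3)-np.outer(d,d);A=A+M;b=b+M@o
    return np.linalg.solve(A,b)
E
python3 - <<'E'
import cv2,numpy as np
t=cv2.imread('pics/top0.png');s=cv2.imread('pics/scene0.png')
a=t[180:245,205:285];b=t[180:245,295:365];c=t[180:245,370:445]
f=lambda x,w,h:cv2.resize(x,(w,h),interpolation=cv2.INTER_CUBIC)
r1=np.hstack([f(a,290,260),f(b,255,260),f(c,255,260)])
r2=np.hstack([f(s[140:205,220:280],266,288),f(s[190:260,295:370],266,288),f(s[245:335,360:470],268,288)])
cv2.imwrite('pics/crop0.png',np.vstack([r1,r2]))
E
```

```text
(no output)
```

View pics/crop0.png

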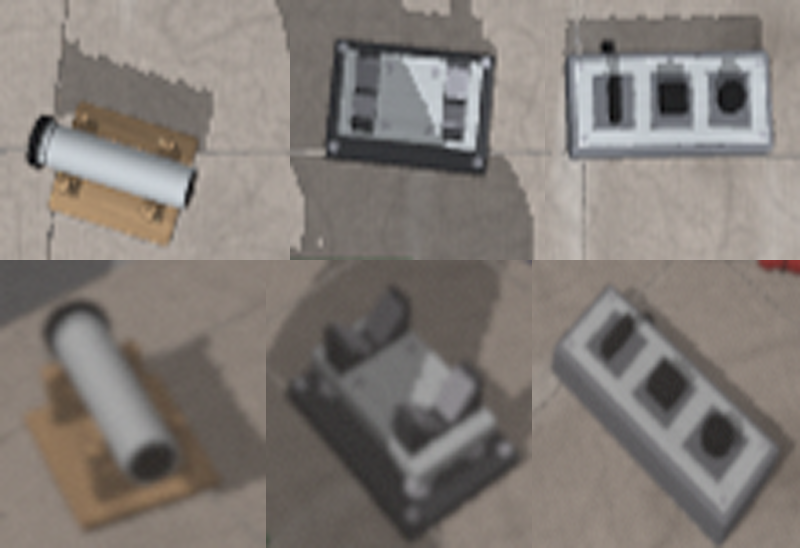

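The crop confirms the bar, square and round keys from left to right at about (391,204), (407,204) and (425,204). The black collar is at the left end of the barrel, around (217,214). Measuring next.

Run:
```python
from h import *
I={n:ctrl.get_image(n) for n in('top','scene')}
def blobs(n,box,cond,amin):
    x0,y0,x1,y1=box;p=I[n]['pixels'][y0:y1,x0:x1].astype(int)
    m=cond(p).astype(np.uint8);k,l,st,c=cv2.connectedComponentsWithStats(m)
    out=[]
    for j in range(1,k):
        if st[j,4]>=amin:
            pts=np.argwhere(l==j)[:,::-1].astype(np.float32)+[x0,y0]
            out.append((c[j]+[x0,y0],st[j,4],cv2.minAreaRect(pts.astype(np.float32)),pts))
    return out
dark=lambda p:p.max(2)<62
for n,b in(('top',(378,190,436,218)),('scene',(375,255,460,318))):
    for c,a,r,_ in blobs(n,b,dark,12): print(n,c.round(1),a,[np.round(x,1) for x in r],at(I[n],*c,50).round(1))
print('barrel')
for n,b in(('top',(205,195,270,245)),('scene',(222,140,275,200))):
    for nm,f in(('bright',lambda p:(p.min(2)>135)&(p.max(2)-p.min(2)<22)),('dark',lambda p:p.max(2)<75)):
        for c,a,r,_ in blobs(n,b,f,12): print(n,nm,c.round(1),a,[np.round(x,1) for x in r],at(I[n],*c,50).round(1))
print('rest wood')
for c,a,r,_ in blobs('top',(205,195,270,245),lambda p:(p[:,:,0]-p[:,:,2]>40),30): print(c.round(1),a,[np.round(x,1) for x in r],at(I['top'],*c,10).round(1))
print('stand')
for z in(0,20):
  for c,a,r,_ in blobs('top',(298,184,360,228),lambda p:p.max(2)<72,100):
    q=cv2.boxPoints(r);w=np.array([at(I['top'],*x,z)[:2] for x in q]);print(z,a,r,w.round(1).tolist(),w.mean(0).round(1))
print('pad')
for c,a,r,_ in blobs('top',(370,185,445,225),lambda p:(p.min(2)>150)&(p.max(2)-p.min(2)<20),100):
    q=cv2.boxPoints(r);w=np.array([at(I['top'],*x,33)[:2] for x in q]);print(a,w.round(1).tolist(),w.mean(0).round(1))
```

```text
top [389.9 204.3] 38 [array([389.5, 204.5]), array([11.,  3.]), np.float64(90.0)] [ 525.8 -186.3   50. ]
top [407.2 203.6] 65 [array([407. , 203.5]), array([7., 8.]), np.float64(90.0)] [ 527.3 -236.5   50. ]
top [424.4 203.5] 53 [array([424.5, 203.5]), array([7., 7.]), np.float64(90.0)] [ 526.7 -286.3   50. ]
scene [394.5 268.9] 79 [array([394.4, 268.9]), array([ 5.5, 14.9]), np.float64(50.2)] [ 519.2 -190.3   50. ]
scene [414.7 283.8] 142 [array([414.5, 284. ]), array([12., 12.]), np.float64(45.0)] [ 520.3 -240.    50. ]
scene [435.8 299.6] 129 [array([436., 299.]), array([12., 12.]), np.float64(90.0)] [ 521.  -289.1   50. ]
barrel
top bright [236.  222.6] 1890 [array([237. , 219.5]), array([49., 64.]), np.float64(90.0)] [478.4 260.   50. ]
top dark [214.9 213.9] 35 [array([215.1, 214.3]), array([ 4.1, 12.6]), np.float64(18.4)] [504.7 321.9  50. ]
scene bright [243.2 168.4] 278 [array([243.1, 168.1]), array([31.5,  9.2]), np.float64(60.3)] [482.5 266.3  50. ]
scene dark [234.8 152.1] 27 [array([235.2, 152.3]), array([ 5.1, 12.6]), np.float64(65.6)] [505.3 333.8  50. ]
scene dark [25
[... 161 characters left out ...]
6. ]), np.float64(16.3)] [511.4 242.3  10. ]
[235.6 231.9] 308 [array([235.7, 231.8]), array([34.2,  9.6]), np.float64(15.9)] [456.4 268.7  10. ]
stand
0 282 ((327.3910827636719, 206.589111328125), (44.08014678955078, 29.154592514038086), 5.710593223571777) [[494.2, 65.7], [583.4, 56.4], [567.8, -76.7], [479.1, -65.8]] [531.2  -5.1]
20 282 ((327.3910827636719, 206.589111328125), (44.08014678955078, 29.154592514038086), 5.710593223571777) [[491.2, 64.7], [579.0, 55.6], [563.6, -75.4], [476.3, -64.7]] [527.5  -4.9]
pad
226 [[471.4, -128.5], [588.2, -132.4], [587.5, -182.8], [470.7, -178.0]] [ 529.5 -155.4]
663 [[559.0, -154.7], [561.4, -321.9], [495.4, -319.7], [493.0, -154.1]] [ 527.2 -237.6]
```

```bash
python3 -m handwheel '[[[0,0,7.1],[0,0,0],1],[[0,0,7.1],[0,0,0],1],[[0,0,7.1],[0,0,0],1],[[0,0,7.1],[0,0,0],1],[[0,0,7.1],[0,0,0],1]]'; python3 -m handwheel '[[[0,0,7.1],[0,0,0],1],[[0,0,7.1],[0,0,0],1],[[0,0,7.1],[0,0,0],1],[[0,0,7.1],[0,0,0],1],[[0,0,7.1],[0,0,0],1]]';python3 -m handwheel '[[[0,0,4.7],[0,0,0],1]]'
python3 - <<'E'
from h import *
I={n:ctrl.get_image(n) for n in('top','scene')}
for n,b in(('top',(205,195,270,245)),('scene',(222,140,275,200))):
    x0,y0,x1,y1=b;p=I[n]['pixels'][y0:y1,x0:x1].astype(int)
    m=((p.min(2)>150)&(p[:,:,0]-p[:,:,2]<12)).astype(np.uint8)
    k,l,st,c=cv2.connectedComponentsWithStats(m);j=1+np.argmax(st[1:,4])
    pts=(np.argwhere(l==j)[:,::-1]+[x0,y0]).astype(np.float32);r=cv2.minAreaRect(pts)
    q=cv2.boxPoints(r);w=np.array([at(I[n],*x,50)[:2] for x in q]);print(n,st[j,4],c[j]+[x0,y0],r,w.round(1).tolist(),w.mean(0))
t=I['top']['pixels'];g=lambda a:a.astype(int).tolist()
for r in range(186,228,4): print(r,t[r,300:360].mean(1).astype(int).tolist())
E
```

```text
clock: 0.62
eef_pos: [159.9, 629.8, 231.1]
tool_rot: [-3.141, 0.0, 2.267]
force: [0.6, 1.0, 0.3]
width: 25.1
gripper_force: 0.0
clock: 1.03
eef_pos: [159.9, 629.8, 231.1]
tool_rot: [-3.141, 0.0, 1.648]
force: [1.0, -0.1, -0.4]
width: 0.4
gripper_force: 0.0
clock: 1.12
eef_pos: [159.8, 629.9, 231.0]
tool_rot: [-3.141, 0.001, 1.566]
force: [0.4, -0.9, -0.3]
width: -0.1
gripper_force: 0.0
top 345 [236.25797101 221.97391304] ((235.9717254638672, 221.84906005859375), (41.07080078125, 8.51635456085205), 15.945395469665527) [[486.1, 320.9], [510.0, 314.9], [475.3, 199.5], [451.7, 205.9]] [480.76547626 260.29893824]
scene 192 [242.984375 168.34375 ] ((242.83847045898438, 168.09231567382812), (29.520263671875, 6.573840141296387), 60.2551155090332) [[489.6, 321.5], [508.2, 322.2], [475.6, 217.2], [458.4, 217.4]] [482.97168816 269.57252867]
186 [114, 112, 115, 118, 113, 111, 112, 112, 111, 111, 109, 110, 110, 114, 116, 115, 113, 113, 114, 116, 115, 113, 109, 110, 114, 109, 108, 108, 107, 109, 109, 113, 116, 115, 111, 108, 107, 109, 113, 113, 110, 112, 111, 114, 112, 112, 113, 128, 171, 166, 162
[... 2233 characters left out ...]
1, 51, 50, 50, 50, 51, 48, 46, 46, 48, 58, 56, 72, 71, 71, 90, 137, 139, 154, 153, 151, 149, 149, 153, 150, 152]
222 [112, 112, 109, 111, 114, 112, 112, 112, 114, 117, 113, 112, 113, 113, 111, 112, 112, 112, 114, 111, 111, 113, 117, 117, 114, 102, 104, 98, 90, 93, 90, 89, 90, 83, 78, 66, 65, 62, 52, 51, 46, 47, 50, 43, 45, 48, 56, 46, 61, 103, 111, 109, 107, 108, 117, 150, 161, 162, 161, 160]
226 [109, 111, 114, 114, 115, 108, 112, 113, 113, 111, 111, 111, 110, 112, 110, 112, 111, 111, 112, 112, 113, 113, 110, 109, 108, 105, 110, 115, 119, 120, 119, 117, 117, 114, 111, 111, 107, 109, 110, 114, 114, 112, 109, 113, 111, 110, 113, 109, 111, 111, 113, 112, 108, 109, 108, 105, 122, 168, 157, 151]
```

```bash
for k in 1 2; do python3 -m handwheel '[[[0,0,0],[-0.030,0.026,0],1],[[0,0,0],[-0.030,0.026,0],1],[[0,0,0],[-0.030,0.026,0],1],[[0,0,0],[-0.030,0.026,0],1],[[0,0,0],[-0.030,0.026,0],1]]' | sed -n 1,3p; done
for k in 1 2 3; do python3 -m handwheel '[[[0,0,0],[-0.040,0.006,0.005],1],[[0,0,0],[-0.040,0.006,0.005],1],[[0,0,0],[-0.040,0.006,0.005],1],[[0,0,0],[-0.040,0.006,0.005],1],[[0,0,0],[-0.040,0.006,0.005],1]]'| sed -n 1,3p; done; python3 -m handwheel '[[[0,0,0],[0,0,0],1]]'
```

```text
clock: 1.63
eef_pos: [290.9, 478.6, 231.4]
tool_rot: [3.142, -0.0, 1.575]
clock: 2.05
eef_pos: [421.2, 328.6, 231.5]
tool_rot: [3.142, -0.0, 1.575]
clock: 2.47
eef_pos: [450.4, 128.5, 206.2]
tool_rot: [3.141, -0.0, 1.575]
clock: 2.88
eef_pos: [480.7, -71.6, 181.2]
tool_rot: [3.141, -0.0, 1.575]
clock: 3.3
eef_pos: [510.7, -271.7, 156.1]
tool_rot: [3.141, -0.0, 1.574]
clock: 3.38
eef_pos: [509.7, -280.8, 156.2]
tool_rot: [3.14, 0.008, 1.564]
force: [0.3, -0.6, 0.4]
width: 0.1
gripper_force: 0.0
```

```bash
python3 -m handwheel '[[[0,0,0],[-0.008,0.008,0.025],1],[[0,0,0],[-0.007,0.008,0.025],1],[[0,0,0],[0,0,0.025],1],[[0,0,0],[0,0,0.015],1],[[0,0,0],[0,0,0],1]]'
python3 - <<'E'
from h import *
s=ctrl.read_state();print(s['eef_pos'])
for n,b in(('top',(385,175,455,235)),('scene',(385,250,475,330))):
    i=ctrl.get_image(n);x0,y0,x1,y1=b
    p=i['pixels'][y0:y1,x0:x1,::-1];cv2.imwrite(f'pics/k_{n}.png',cv2.resize(p,(400,340),interpolation=cv2.INTER_CUBIC))
a=np.hstack([cv2.imread('pics/k_top.png'),cv2.imread('pics/k_scene.png')]);cv2.imwrite('pics/k.png',a)
E
```

```text
clock: 3.8
eef_pos: [524.5, -283.1, 62.9]
tool_rot: [-3.136, -0.004, 1.574]
force: [-0.6, -0.3, 0.0]
width: -0.1
gripper_force: 0.0
[ 524.54079645 -283.10844215   62.90180648]
```

View pics/k.png

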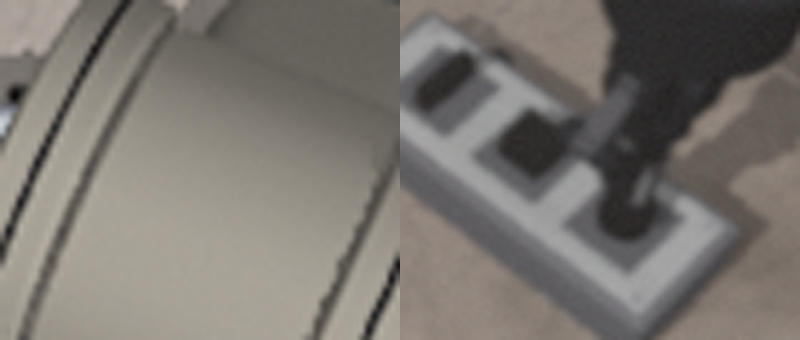

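The scene view shows the shut fingertips directly above the round key, at about (455,299). Pressing now.

```bash
python3 -m handwheel '[[[0,0,0],[-0.002,0.001,0.005],1],[[0,0,0],[-0.001,0,0.005],1],[[0,0,0],[0,0,0.004],1],[[0,0,0],[0,0,0.002],1],[[0,0,0],[0,0,0],1]]'|sed -n 2,4p;  python3 -m handwheel '[[[0,0,0],[0,0,0.002],1],[[0,0,0],[0,0,0.001],1],[[0,0,0],[0,0,0],1]]'|sed -n 2,4p
```

```text
eef_pos: [527.9, -287.8, 50.3]
tool_rot: [3.141, 0.0, 1.572]
force: [-0.2, -0.0, 1.9]
eef_pos: [527.9, -287.8, 47.5]
tool_rot: [3.141, 0.0, 1.572]
force: [0.3, -0.2, 2.3]
```

```bash
python3 -m handwheel '[[[0,0,0],[0,0,0.002],1],[[0,0,0],[0,0,0.001],1],[[0,0,0],[0,0,0],1]]'|sed -n 2,4p;  python3 -m handwheel '[[[0,0,0],[0,0,0.001],1],[[0,0,0],[0,0,0],1]]'|sed -n 2,4p
```

```text
eef_pos: [527.9, -287.8, 44.6]
tool_rot: [3.141, 0.0, 1.572]
force: [-0.6, 0.7, 4.7]
eef_pos: [527.9, -287.8, 44.4]
tool_rot: [3.141, -0.0, 1.571]
force: [-1.9, 1.5, 12.3]
```

Round key is bottomed at 12 N. Release, then press the square key.

```bash
python3 -m handwheel '[[[0,0,0],[0,0,-0.008],1],[[0,0,0],[0,0,-0.014],1],[[0,0,0],[0.02,-0.001,0],1],[[0,0,0],[0.02,0,0],1],[[0,0,0],[0.01,0,0],1]]'|sed -n 2,4p;  python3 -m handwheel '[[[0,0,0],[0,0,0.008],1],[[0,0,0],[0,0,0.006],1],[[0,0,0],[0,0,0.002],1],[[0,0,0],[0,0,0.002],1],[[0,0,0],[0,0,0],1]]'|sed -n 2,4p
python3 -m handwheel '[[[0,0,0],[0,0,0.002],1],[[0,0,0],[0,0,0.001],1],[[0,0,0],[0,0,0],1]]'|sed -n 2,4p
python3 -m handwheel '[[[0,0,0],[0,0,0.001],1],[[0,0,0],[0,0,0],1]]'|sed -n 2,4p
```

```text
eef_pos: [526.6, -234.7, 65.1]
tool_rot: [-3.141, -0.002, 1.573]
force: [-0.2, 0.7, -0.3]
eef_pos: [526.4, -238.4, 46.8]
tool_rot: [-3.141, -0.0, 1.57]
force: [-0.2, 2.4, 3.1]
eef_pos: [526.4, -238.4, 44.6]
tool_rot: [-3.142, 0.0, 1.571]
force: [-0.2, 2.4, 4.7]
eef_pos: [526.5, -238.4, 44.4]
tool_rot: [3.141, 0.0, 1.571]
force: [-2.2, 1.8, 10.8]
```

```bash
python3 -m handwheel '[[[0,0,0],[0,0,-0.008],1],[[0,0,0],[0,0,-0.014],1],[[0,0,0],[-0.02,0.001,0],1],[[0,0,0],[-0.02,0,0],1],[[0,0,0],[-0.01,0,0],1]]'|sed -n 2,4p;  python3 -m handwheel '[[[0,0,0],[0,0,0.008],1],[[0,0,0],[0,0,0.006],1],[[0,0,0],[0,0,0.002],1],[[0,0,0],[0,0,0.002],1],[[0,0,0],[0,0,0],1]]'|sed -n 2,4p
python3 -m handwheel '[[[0,0,0],[0,0,0.002],1],[[0,0,0],[0,0,0.001],1],[[0,0,0],[0,0,0],1]]'|sed -n 2,4p
python3 -m handwheel '[[[0,0,0],[0,0,0.001],1],[[0,0,0],[0,0,0],1]]'|sed -n 2,4p
```

```text
eef_pos: [527.5, -291.5, 65.9]
tool_rot: [3.14, 0.004, 1.569]
force: [-0.4, -0.5, 0.7]
eef_pos: [527.0, -286.6, 46.6]
tool_rot: [-3.14, -0.001, 1.572]
force: [-2.2, -1.1, 3.4]
eef_pos: [527.2, -286.6, 44.5]
tool_rot: [-3.14, -0.002, 1.572]
force: [-3.5, -0.4, 5.2]
eef_pos: [527.2, -286.7, 44.4]
tool_rot: [-3.141, -0.002, 1.572]
force: [-4.2, 1.5, 11.7]
```

```bash
python3 -m handwheel '[[[0,0,0],[0,0,-0.01],1],[[0,0,0],[0,0,-0.03],1],[[0,0,0],[0,0,-0.04],1],[[0,0,0],[0,0,-0.04],1],[[0,0,0],[0,0,-0.035],1]]'|sed -n 2,4p
for k in 1 2; do python3 -m handwheel '[[[0,0,0],[0.041,-0.0035,0],0],[[0,0,0],[0.041,-0.0035,0],0],[[0,0,0],[0.041,-0.0035,0],0],[[0,0,0],[0.041,-0.0035,0],0],[[0,0,0],[0.041,-0.0035,0],0]]'|sed -n 2,4p; done
python3 -m handwheel '[[[0,0,0],[0.041,-0.0035,0],0],[[0,0,0],[0.041,-0.0035,0],0],[[0,0,0],[0.041,-0.0035,0],0],[[0,0,0],[0.018,0,0],0],[[0,0,5.6],[0,0,0],0]]'|sed -n 2,4p
python3 -m handwheel '[[[0,0,5.6],[0,0,0],0],[[0,0,5.6],[0,0,0],0],[[0,0,0],[0,0,0],0]]'
python3 - <<'E'
from h import *
s=ctrl.read_state();print(s['clock'],s['eef_pos'],s['tool_rot'])
i=ctrl.get_image('scene');cv2.imwrite('pics/b1.png',cv2.resize(i['pixels'][100:260,160:390,::-1],(800,556),interpolation=cv2.INTER_CUBIC))
E
```

```text
eef_pos: [528.4, -287.3, 200.7]
tool_rot: [3.14, 0.0, 1.572]
force: [1.1, -0.1, 0.2]
eef_pos: [510.0, -80.2, 198.6]
tool_rot: [3.14, -0.001, 1.572]
force: [0.3, 1.2, 0.7]
eef_pos: [492.0, 125.1, 198.6]
tool_rot: [3.141, -0.001, 1.572]
force: [-0.1, 0.5, -0.8]
eef_pos: [480.2, 271.1, 198.1]
tool_rot: [-3.141, -0.005, 1.483]
force: [0.6, -0.6, -0.2]
clock: 9.4
eef_pos: [481.4, 264.2, 198.2]
tool_rot: [3.142, -0.0, 1.277]
force: [0.1, 0.1, -1.1]
width: 85.4
gripper_force: 0.0
9.4 [481.41875521 264.24991259 198.21365993] [ 3.14152760e+00 -2.13855567e-04  1.27739121e+00]
```

View pics/b1.png

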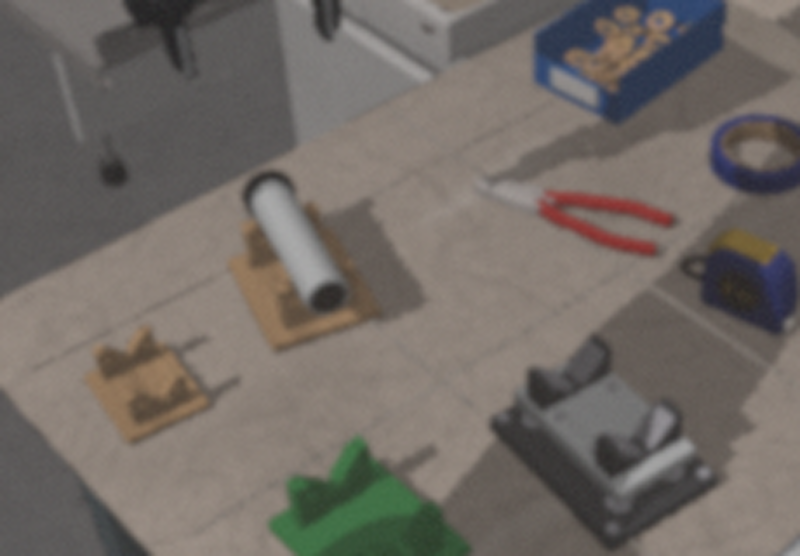

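The fingertips show at about (212,120) and (254,111), straddling the barrel in its rest (centre near (244,168)). The V-block is at about (333,227). Descending.

```bash
python3 -m handwheel '[[[0,0,0],[0,0,0.04],0],[[0,0,0],[0,0,0.04],0],[[0,0,0],[0,0,0.04],0],[[0,0,0],[0,0,0.02],0],[[0,0,0],[0,0,0.01],0]]'|sed -n 2,4p
python3 -m handwheel '[[[0,0,0],[0,0,0.01],0],[[0,0,0],[0,0,0.008],0],[[0,0,0],[0,0,0],0]]'|sed -n 2,4p
python3 - <<'E'
from h import *
i=ctrl.get_image('scene');j=ctrl.get_image('top')
f=lambda p:cv2.resize(p[:,:,::-1],(400,400),interpolation=cv2.INTER_CUBIC)
cv2.imwrite('pics/b2.png',np.hstack([f(i['pixels'][125:215,200:290]),f(j['pixels'][180:250,200:270])]))
E
```

```text
eef_pos: [479.8, 262.7, 45.3]
tool_rot: [-3.138, 0.003, 1.281]
force: [0.3, -0.5, 0.5]
eef_pos: [481.9, 263.4, 30.0]
tool_rot: [-3.141, -0.0, 1.279]
force: [-0.2, 0.2, -0.0]
```

View pics/b2.png

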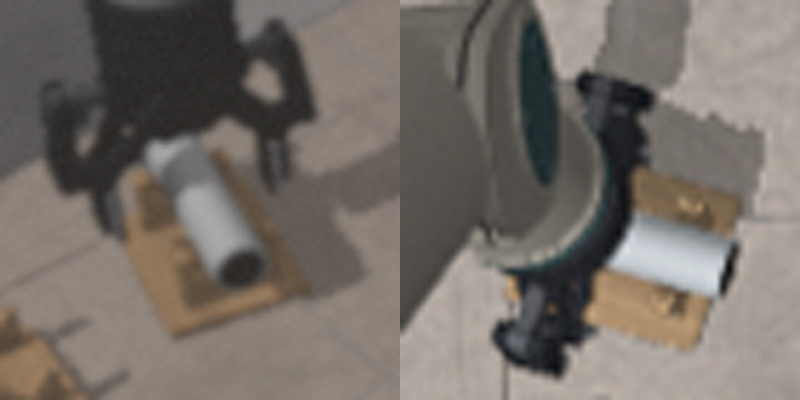

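Both views show the fingers straddling the barrel between the uprights, near (244,168) in the scene view. Closing.

```bash
python3 -m handwheel '[[[0,0,0],[0,0,0],0.7],[[0,0,0],[0,0,0],1],[[0,0,0],[0,0,0],1],[[0,0,0],[0,0,0],1],[[0,0,0],[0,0,0],1]]'; python3 -m handwheel '[[[0,0,0],[0,0,0],1],[[0,0,0],[0,0,0],1]]'
```

```text
clock: 10.63
eef_pos: [485.7, 262.6, 31.7]
tool_rot: [3.134, -0.002, 1.277]
force: [5.6, -1.4, 2.1]
width: 30.5
gripper_force: 59.0
clock: 10.8
eef_pos: [485.7, 262.5, 31.7]
tool_rot: [3.135, -0.002, 1.277]
force: [5.0, -2.4, 4.6]
width: 30.4
gripper_force: 58.9
```

```bash
python3 -m handwheel '[[[0,0,0],[0,0,-0.01],1],[[0,0,0],[0,0,-0.03],1],[[0,0,0],[0,0,-0.04],1],[[0,0,0],[0,0,-0.04],1],[[0,0,-5.2],[0,0,0],1]]'; python3 -m handwheel '[[[0,0,-5.3],[0,0,0],1],[[0,0,0],[0,0,0],1]]'
python3 - <<'E'
from h import *
i=ctrl.get_image('scene');j=ctrl.get_image('top');s=ctrl.read_state();T=s['eef_pos'];print(T)
print(px(i,T),px(j,T))
f=lambda p:cv2.resize(p[:,:,::-1],(400,400),interpolation=cv2.INTER_CUBIC)
cv2.imwrite('pics/b3.png',np.hstack([f(i['pixels'][80:180,180:280]),f(j['pixels'][160:260,190:290])]))
E
```

```text
clock: 11.22
eef_pos: [484.9, 264.7, 156.8]
tool_rot: [3.134, -0.006, 1.37]
force: [2.0, 0.1, -2.0]
width: 30.2
gripper_force: 60.1
clock: 11.38
eef_pos: [480.7, 263.7, 151.2]
tool_rot: [-3.14, -0.001, 1.465]
force: [-0.1, -0.5, -2.5]
width: 30.1
gripper_force: 60.1
[480.64736899 263.20897944 150.09008111]
[237.95854796 136.92454334] [227.22792678 216.44772528]
```

View pics/b3.png

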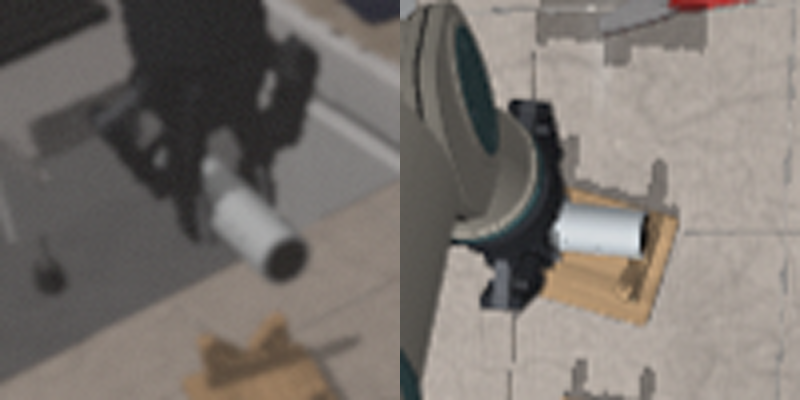

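The barrel is held, with its free end at about (251.5,144.5) in the scene view and (251.3,218.3) in the top view.

Run:
```python
from h import *
i=ctrl.get_image('scene');j=ctrl.get_image('top');s=ctrl.read_state();T=s['eef_pos'];print(T,s['tool_rot'])
p=tri([ray(i,251.5,144.5),ray(j,251.3,218.3)]);y=s['tool_rot'][2];u=np.array([np.cos(y),np.sin(y),0])
print(p,(p-T)@u, p-T)
print(at(i,251.5,144.5,170),at(j,251.3,218.3,170))
# V-block
for z in(0,34,68):print(px(j,(531,-5,z)),px(i,(531,-5,z)))
```

```text
[480.99564712 263.04332284 149.74008139] [-3.13990356e+00  9.70690652e-04  1.45979993e+00]
[471.39238731 195.25347598 171.24866298] -68.4364230282876 [ -9.60325981 -67.78984686  21.5085816 ]
[472.22514075 196.65580453 170.        ] [471.63049865 195.44266776 170.        ]
[327.34466616 206.54471344] [332.76820262 230.95906946]
[327.38620097 204.47536207] [333.15691774 221.22250219]
[327.42995396 202.29549588] [333.56602842 210.97506557]
```

```bash
python3 -m handwheel '[[[0,0,0],[-0.037,0.0113,0],1],[[0,0,0],[-0.037,0.0113,0],1],[[0,0,0],[-0.037,0.0113,0],1],[[0,0,0],[-0.037,0.0113,0],1],[[0,0,0],[-0.037,0.0113,0],1]]'|sed -n 2,4p; python3 -m handwheel '[[[0,0,0],[-0.037,0.0113,0],1],[[0,0,0],[-0.037,0.0113,0],1],[[0,0,0],[0,0,0.035],1],[[0,0,0],[0,0,0.03],1],[[0,0,0],[0,0,0.015],1]]'|sed -n 2,4p;python3 -m handwheel '[[[0,0,0],[0,0,0],1],[[0,0,0],[0,0,0],1]]'
python3 - <<'E'
from h import *
i=ctrl.get_image('scene');j=ctrl.get_image('top');s=ctrl.read_state();T=s['eef_pos'];print(T,s['tool_rot'])
f=lambda p:cv2.resize(p[:,:,::-1],(400,400),interpolation=cv2.INTER_CUBIC)
cv2.imwrite('pics/v1.png',np.hstack([f(i['pixels'][165:265,285:385]),f(j['pixels'][160:250,285:375])]))
E
```

```text
eef_pos: [517.4, 71.5, 149.7]
tool_rot: [-3.14, 0.001, 1.46]
force: [0.4, -0.2, -1.9]
eef_pos: [530.1, -3.8, 67.1]
tool_rot: [-3.137, 0.001, 1.458]
force: [-0.2, 1.2, -3.3]
clock: 12.58
eef_pos: [531.4, -3.0, 69.4]
tool_rot: [-3.139, 0.001, 1.46]
force: [0.8, 0.7, -2.5]
width: 30.4
gripper_force: 60.0
[532.99030284  -2.91464888  71.08418334] [3.14016344e+00 1.80016454e-04 1.46117821e+00]
```

View pics/v1.png

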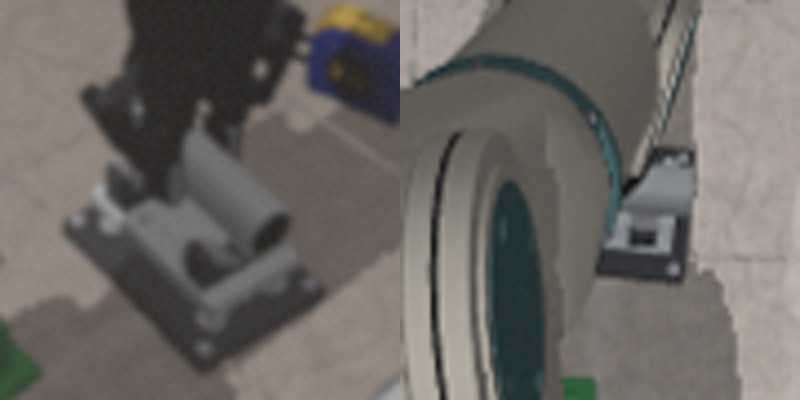

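The barrel is over the V-block, aligned with it, with its free end at about (353,222) in the scene view. Lowering with force checks.

```bash
python3 -m handwheel '[[[0,0,0],[0,0,0.008],1],[[0,0,0],[0,0,0.006],1],[[0,0,0],[0,0,0.003],1],[[0,0,0],[0,0,0],1],[[0,0,0],[0,0,0],1]]'|sed -n 2,4p; python3 -m handwheel '[[[0,0,0],[0,0,0.002],1],[[0,0,0],[0,0,0],1]]'|sed -n 2,4p;  python3 -m handwheel '[[[0,0,0],[0,0,0.002],1],[[0,0,0],[0,0,0],1]]'|sed -n 2,4p
```

```text
eef_pos: [532.1, -2.8, 53.2]
tool_rot: [-3.141, -0.0, 1.462]
force: [-0.6, -0.1, -2.3]
eef_pos: [532.2, -2.8, 51.2]
tool_rot: [3.142, 0.0, 1.462]
force: [-0.3, 0.2, -3.8]
eef_pos: [532.2, -2.8, 49.4]
tool_rot: [3.142, -0.0, 1.462]
force: [-0.5, 0.0, 2.0]
```

```bash
for k in 1 2; do python3 -m handwheel '[[[0,0,0],[0,0,0.001],1],[[0,0,0],[0,0,0],1],[[0,0,0],[0,0,0],1]]'|sed -n 2,4p; done
python3 - <<'E'
from cell import ctrl
s=ctrl.read_state();print(s['force'],s['torque'])
E
```

```text
eef_pos: [532.2, -2.8, 48.6]
tool_rot: [3.141, -0.0, 1.461]
force: [-2.1, 0.4, 3.0]
eef_pos: [532.3, -2.9, 47.5]
tool_rot: [3.141, -0.0, 1.462]
force: [-1.0, 0.2, 4.7]
[-1.0092809   0.21442561  4.66531268] [ 0.03319135  0.26641741 -0.01586951]
```

```bash
for k in 1 2 3; do python3 -m handwheel '[[[0,0,0],[0,-0.0002,0.001],1],[[0,0,0],[0,0,0],1],[[0,0,0],[0,0,0],1]]'|sed -n 2,4p; done
python3 - <<'E'
from h import *
s=ctrl.read_state();print(s['force'],s['torque'],s['width'])
i=ctrl.get_image('scene');j=ctrl.get_image('top')
np.savez('/tmp/v2.npz',i=i['pixels'],j=j['pixels'])
f=lambda p:cv2.resize(p[:,:,::-1],(400,400),interpolation=cv2.INTER_CUBIC)
cv2.imwrite('pics/v2.png',np.hstack([f(i['pixels'][185:265,300:380]),f(j['pixels'][180:230,315:365])]))
E
```

```text
eef_pos: [532.3, -2.8, 46.7]
tool_rot: [3.141, -0.0, 1.461]
force: [-0.9, -0.0, 6.9]
eef_pos: [532.2, -2.8, 45.8]
tool_rot: [3.141, -0.0, 1.461]
force: [-1.7, 0.5, 8.7]
eef_pos: [532.3, -2.8, 45.0]
tool_rot: [3.14, -0.0, 1.461]
force: [-1.6, 1.0, 9.5]
[-1.60327275  0.95306347  9.49895062] [0.03324119 0.30737288 0.00967158] 30.48403460078685
```

View pics/v2.png

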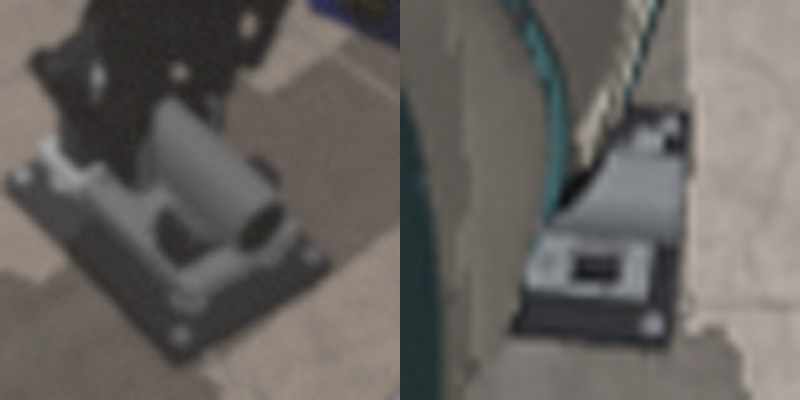

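The barrel lies in the V, its free end at about (353,230) in the scene view and (350.8,204.4) in the top view. The base's right edge is at about (350.3,204.4) in the top view. Now checking the lengthwise centring.

Run:
```python
from h import *
i=ctrl.get_image('scene');j=ctrl.get_image('top');u=np.array([.11,.994,0])
e=tri([ray(i,353,230),ray(j,350.8,204.4)]);print('end',e,'ctr',e+65*u)
print(at(j,350.8,204.4,63)+65*u, at(i,353,230,63)+65*u)
# base ends: bottom-plate corners, top view, z=5 ; right edge from crop, left edge rows 198..218
R=[at(j,315+(x-400)/8,180+y/8,z)[:2] for x,y,z in((690,115,8),(670,340,8))]
L=[at(j,x,y,8)[:2] for x,y in((306.0,196),(304.6,216))]
print(R,L,(np.mean(R,0)+np.mean(L,0))/2, (np.mean(L,0)-np.mean(R,0))@u[:2])
p=np.load('/tmp/v2.npz')['j'].mean(2).astype(int)
for r in(200,202,204,206,208):print(r,p[r,336:358].tolist())
t=cv2.imread('pics/top0.png').mean(2).astype(int)
for r in(200,204,208):print(r,t[r,300:312].tolist(),t[r,342:356].tolist())
```

```text
end [523.8264271  -71.57468095  65.75410867] ctr [530.9764271   -6.96468095  65.75410867]
[531.98380251  -7.51686036  63.        ] [532.27245581  -5.14657402  63.        ]
[array([565.82914425, -77.62142623]), array([480.31074812, -67.99849592])] [array([562.80590141,  58.97171005]), array([501.76602479,  63.51575352])] [527.67795464  -5.78311465] 134.2631325606426
200 [62, 79, 103, 39, 86, 137, 134, 133, 132, 130, 130, 130, 130, 127, 100, 104, 158, 158, 158, 160, 158, 155]
202 [33, 21, 42, 99, 142, 137, 135, 135, 135, 135, 137, 136, 137, 130, 112, 141, 163, 160, 153, 150, 151, 153]
204 [29, 69, 116, 141, 137, 136, 137, 137, 136, 137, 138, 137, 138, 130, 117, 164, 160, 158, 158, 152, 154, 153]
206 [97, 118, 116, 118, 117, 118, 119, 119, 120, 122, 122, 122, 124, 115, 104, 166, 163, 162, 163, 166, 162, 161]
208 [93, 91, 93, 93, 94, 95, 96, 97, 97, 102, 101, 103, 105, 98, 104, 163, 162, 162, 165, 167, 161, 160]
200 [114, 109, 109, 107, 111, 108, 64, 48, 54, 99, 148, 144] [171, 179, 187, 198, 190, 136, 66, 68, 84, 132, 155, 158, 158, 162]
204 [112, 111, 110, 109, 112, 100, 46, 50, 77, 133, 141, 137] [156, 164, 201, 204, 192, 82, 69, 70, 103, 166, 160, 159, 158, 153]
208 [112, 110, 112, 111, 109, 80, 49, 53, 90, 146, 142, 137] [117, 167, 203, 203, 186, 62, 70, 78, 119, 166, 163, 162, 164, 168]
```

```bash
python3 -m handwheel '[[[0,0,0],[0,-0.001,0.001],1],[[0,0,0],[0,0,0],1],[[0,0,0],[0,0,0],1],[[0,0,0],[0,0,0],1]]'|sed -n 2,6p;python3 -m handwheel '[[[0,0,0],[0,0,0],1],[[0,0,0],[0,0,0],1]]'|sed -n 2,4p
```

```text
eef_pos: [532.2, -2.8, 44.4]
tool_rot: [3.138, -0.0, 1.461]
force: [-0.8, -0.2, 11.1]
width: 29.9
gripper_force: 61.3
eef_pos: [532.2, -2.9, 44.4]
tool_rot: [3.138, -0.0, 1.461]
force: [-0.5, 0.3, 11.7]
```

```bash
python3 -m handwheel '[[[0,0,0],[0,0,0],1],[[0,0,0],[0,0,0],1],[[0,0,0],[0,0,0],1],[[0,0,0],[0,0,0],1]]'; python3 -c "
from cell import ctrl
print(ctrl.finish_job())"
```

```text
clock: 15.72
eef_pos: [532.2, -2.8, 44.4]
tool_rot: [3.138, -0.0, 1.461]
force: [-1.1, 0.0, 10.7]
width: 30.2
gripper_force: 61.3
the job is handed in; nothing more can be done
None
```

I pressed the keys round, square, round, each until it bottomed, then released it. The barrel lies in the V-block, centred to about 1 mm by my measurements, glass end left. I handed the job in at 15.7 s, still holding it pressed down with about 11 N, which I estimate sinks the cradle 5.5 to 6 mm.

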